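# Clamp the chopping board down

### The job

The chopping board slips when we cut on it: push it flat along the worktop under the hold-down clamp until its end sits square and flush against the metal stop bar, then turn the clamp's handwheel clockwise (seen from above) until the rubber foot meets the board and is snug - the wheel clearly stiffer than when it runs free - but not forced. Leave the board clamped square, let go of everything, and do not disturb the mug, the tin or the drinking glass.

Things in the scene. Friction and masses are not known exactly. Their poses are not given: they have to be found in the camera images.
- board: Plain flat plastic chopping board, 235 x 185 x 9 mm, about 0.35 kg, loose, flat on the worktop. x: its 235 mm direction (level, roughly away from the robot), y: up, z: its 185 mm direction. The origin is at the middle of one 235 mm edge, so use board_mid. Both 185 mm ends are alike; the far one goes against the stop. Home, about 135 mm of it stand out on the robot's side of the screw's axis.
- board_mid (a point): The centre of the board, 4.5 mm above the worktop when it lies flat. The ends are 117.5 mm from it along the board's x axis, so it is 117.5 mm in front of the stop's face when the board is home.
- stop: Straight bare-metal stop bar fixed to the worktop in front of the clamp's post: 160 mm long (y axis), 22 mm deep, 20 mm high. Origin on the worktop at the middle of its front face, the face that the board goes against, which looks to the bar's -x, toward the robot. The screw's axis is 100 mm in front of this face. A board that meets it askew can jam.
- clamp: Grey iron hold-down clamp fixed to the worktop: a post behind the stop bar and an arm, 70 to 104 mm above the worktop, that reaches out over the board to a vertical screw. Origin on the worktop below the screw's axis; x points from there to the stop and post, z up. Pushed in small steps, the wheel's free-running torque reads about 0.19 N m at each halt.
- screw (a point): Point on the screw's axis at the arm's underside, 70 mm up. Below it is the round springy rubber foot, 42 mm across. It starts 15 to 40 mm above the board's top (differs each time, not given) and goes down 44 mm per turn of the wheel, clockwise seen from above. The wheel stays at its height. The screw holds where it is left, but backs off by itself to about 35 N if turned further.
- wheel: Dark steel handwheel on top of the clamp, level, reached from above. Origin on the axis at mid rim, 132 mm up; z up. Rim 148 mm across outside, 124 inside, bar 12 mm thick; hub 30 mm across, cap 14 mm above the origin; three round spokes 10 mm thick at 0, 120 and 240 deg from its x axis, three open gaps between. The arm's top is 22 mm below the rim's underside. Turns clockwise to tighten.
- gap (a point): Point in the wheel's gap at 60 deg, 40 mm from the axis, at mid rim: closed fingertips fit down here and can push a spoke round. Free running takes a steady 0.25 N m (6 N here). With the foot on the board each newton of foot force adds 0.007 N m; it grows about 50 N per radian. Snug is about 25 N at the foot (12 to 45 is good): about 4 N more here than free running. Over 70 N dents the board.
- mug: Small white mug, 60x83x49 mm, standing left of the board; a bystander. Origin at the centre of its underside.
- tin: Round food tin, 57 mm across and 72 mm high, standing right of the board; a bystander. Origin at the centre of its underside.
- glass: Small drinking glass, 48 mm across and 61 mm high, standing at the left front; a bystander. Origin at the centre of its underside.

How it is judged:
By the outcome, as a careful person would: the job done as asked, in the order asked, and still so for the second after the job is handed in, with the robot touching nothing.
It also fails if it takes over 67 s, if anything falls off the work surface, if the arm or the gripper's body presses on something with over 40 N, if the wrist force passes 120 N, or if a joint passes its speed limit or range.

### The arm

A 7-joint arm with a two-finger parallel gripper is mounted at the origin on a cart in front of the work surface, level with it; the furniture and walls round the work are solid. World frame = base frame: x ahead of the robot, y to its left, z up, the work surface at z = 0. Lengths are in m, angles in rad, forces in N, time in s.
With the tool pointing down it reaches from about 0.425 to 0.875 m from the base axis. Payload 9.9 kg.
Tool frame: the origin (TCP) lies between the finger pads; the fingertips stand 22 mm ahead of it and the grasp point (between the pads) lies 3 mm ahead of it; z points along the fingers, y is the line along which they close (so a half turn about z gives the same grasp; the last joint's range is limited). The gripper opens to 85 mm and grips with 20 to 120 N. Pads are 22 mm wide; open, the fingers measure 114 mm over their backs; the gripper's body (76 mm by 85 mm) begins 54 mm behind the grasp point. The pads swing forward as they close: fully open they stand 13 mm farther back than shut.
Start: joints at [1.185, 0.576, 0.025, 1.437, -0.015, 1.129, -0.057], TCP at [0.201, -0.644, 0.253] pointing down, gripper open.
Joint ranges: [-2.76, 2.76], [-0.34, 2.15], [-1.52, 1.57], [0.19, 2.46], [-1.09, 4.23], [0.17, 1.99], [-2.82, 2.82]. Speed limits (rad/s): [2.22, 2.22, 3.01, 3.01, 3.14, 3.14, 3.14].

### API

Orientations are given as a unit quaternion [x, y, z, w].
In Python, from bench import robot gives the robot as it stands. The module is installed in compiled form; this text tells all that it offers.
- The arm moves only by the shell command python3 -m creep 'ROWS'. ROWS is JSON, a list of rows, each an object of numbers: "dx", "dy", "dz": the shift along the world's x, y, z each as a share of 0.25 m, from -1 to 1; "wx", "wy", "wz": the turn, a rotation vector about the world's x, y, z each as a share of 180 degrees, from -1 to 1; "claw": the closure, from -1 (fully open) to 1 (shut). A call has 1 to 20 rows; each row shifts and turns the commanded pose from where the row before left it; what a row does not reach is not made up. A row lasts 1/10 s, in which the tool goes at most 50 mm and 8.59 degrees, less where a joint would pass 70% of its speed; a pose out of reach is approached as far as the arm can. A call with a number of a shift or a turn outside -1 to 1 is refused whole. A call with a gripper value outside its range is refused whole. The fingers move at their own pace and stop on an object; the grip force is fixed at half the most. Time passes only in rows, so rows that do not move let the fingers close. It gives the time, the measured TCP pose, the force, the opening and the grip force at its end, in the units of the state.
- robot.sense(): the state, without advancing time (a new reading comes with each control period).
- robot.grab_frame(name): name is "side" or "top" or "wrist"; returns a dict with "pixels" (384x512x3 uint8, red, green, blue), "camera_matrix" (3x3 intrinsics, pixels), "rvec" (rotation vector, rad) and "tvec" (3), from world to camera coordinates, as OpenCV has them. Camera axes: x right, y down, z forward; pixel columns grow to the right and rows downward; lengths in m; the calibration is good to about 2 mm. A picture is of the moment at which its call begins. There is no depth.
- robot.job_done(): hands the job in; it is judged then, once.
The state is a dict: "time": time; "joints": joint angles; "qvel": joint speeds; "tau": joint torques, N m; "tool_pos": TCP position; "tool_rot": TCP orientation; "contact_force": force on the tool from outside, world axes, zero at the start; "moment": the same for the moment, N m; "finger_gap": finger opening in m; "gripper_force": force on a finger pad.
Only numpy, scipy, OpenCV 4.12 (cv2) and the standard library are available. Lean on these libraries where they do the work, as an engineer would, in place of code of your own. Each camera call takes 0.05 s, during which the arm holds its last target. There are 200 camera calls.

## Working session

There is one attempt and no reset: what is moved stays moved. The work goes in short steps, Python scripts to look and compute and a shell command to move; the robot and the scene stay as the last step left them, time stands still between calls to the robot, and variables do not carry over. Pictures are saved under pics/ and viewed, at most 12 in all, crops included, and the job is handed in when it is done.

```bash
mkdir -p pics
python3 - <<'E'
from bench import robot
import cv2,numpy as np,pickle
d={}
for n in("top","side"):
    f=robot.grab_frame(n);d[n]=f;cv2.imwrite(f"pics/{n}0.png",f["pixels"][:,:,::-1])
    R=cv2.Rodrigues(f["rvec"])[0];print(n,f["camera_matrix"].tolist(),(-R.T@np.ravel(f["tvec"])).round(3),R.round(3).tolist())
pickle.dump(d,open("f0.pkl","wb"))
s=robot.sense();print({k:np.round(v,3).tolist() for k,v in s.items()})
E
```

```text
top [[370.1737565148904, 0.0, 257.2640961029187], [0.0, 370.1737565148904, 194.80542370476405], [0.0, 0.0, 1.0]] [ 0.481 -0.008  1.276] [[0.003, -1.0, 0.006], [-0.998, -0.003, -0.056], [0.056, -0.006, -0.998]]
side [[440.047299604297, 0.0, 254.71289731188003], [0.0, 440.047299604297, 189.58391374114876], [0.0, 0.0, 1.0]] [0.038 0.982 0.769] [[-0.888, -0.46, -0.012], [-0.221, 0.448, -0.866], [0.404, -0.767, -0.5]]
{'time': 0.1, 'joints': [1.185, 0.576, 0.025, 1.438, -0.015, 1.129, -0.056], 'qvel': [-0.002, -0.001, -0.001, -0.0, 0.0, -0.0, -0.001], 'tau': [0.007, -76.729, 2.258, -28.66, 0.016, 0.009, 0.0], 'tool_pos': [0.201, -0.644, 0.253], 'tool_rot': [0.989, 0.15, -0.0, -0.001], 'contact_force': [-0.332, 0.256, -0.339], 'moment': [0.012, 0.008, -0.016], 'gripper_force': 0.0, 'finger_gap': 0.085}
```

View pics/top0.png

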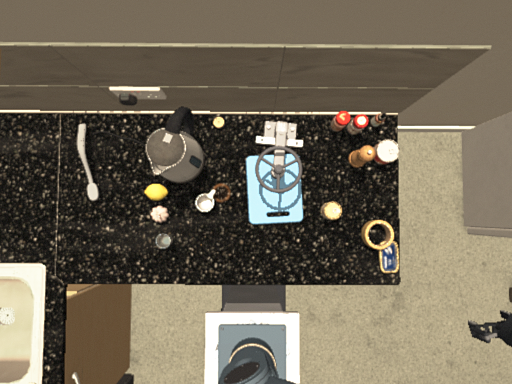

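View pics/side0.png

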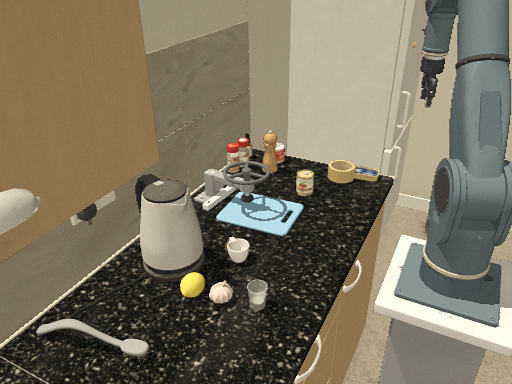

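The top view shows the blue board around (275,190), the wheel's rim around (278,169), the stop and post at (279,137), the mug at (205,203), the tin at (332,211) and the glass at (164,241). In the side view the board is at (262,212) and the wheel at (245,178). I'll measure these next.

```bash
cat > h.py <<'E'
import cv2,numpy as np
def ray(f,uv,z):
    K=np.array(f["camera_matrix"]);R=cv2.Rodrigues(np.array(f["rvec"]))[0];c=-R.T@np.ravel(f["tvec"])
    uv=np.atleast_2d(uv).astype(float);d=np.c_[uv,np.ones(len(uv))]@np.linalg.inv(K).T@R
    return (c+d*((z-c[2])/d[:,2])[:,None])[:,:2]
def proj(f,p):
    return cv2.projectPoints(np.array(p,float).reshape(-1,3),np.array(f["rvec"]),np.array(f["tvec"]),np.array(f["camera_matrix"]),None)[0][:,0]
def board(f):
    h=cv2.cvtColor(f["pixels"],cv2.COLOR_RGB2HSV)
    m=cv2.inRange(h,(90,60,60),(112,255,255))
    n,l,s,_=cv2.connectedComponentsWithStats(cv2.morphologyEx(m,cv2.MORPH_CLOSE,np.ones((5,5))))
    # component near board
    k=1+np.argmax(s[1:,4]*((s[1:,0]>200)&(s[1:,0]<330)&(s[1:,1]<260)))
    m=(l==k).astype(np.uint8)
    c=cv2.findContours(m,cv2.RETR_EXTERNAL,cv2.CHAIN_APPROX_NONE)[0][0][:,0]
    return m,c
E
python3 - <<'E'
from h import *;import pickle
d=pickle.load(open("f0.pkl","rb"))
for n in d:
    m,c=board(d[n]);p=ray(d[n],c,.009)
    r=cv2.minAreaRect(p.astype(np.float32));print(n,m.sum(),r,cv2.boundingRect(c));print(cv2.boxPoints(r))
f=d["top"];im=cv2.resize(f["pixels"][105:235,190:350],None,fx=5,fy=4.6,interpolation=cv2.INTER_CUBIC)
im=cv2.resize(f["pixels"][110:230,190:350],None,fx=5,fy=5,interpolation=cv2.INTER_CUBIC)
cv2.imwrite("pics/c0.png",im[:,:,::-1])
g=d["side"];im=cv2.resize(g["pixels"][145:255,180:326],None,fx=5,fy=5,interpolation=cv2.INTER_CUBIC);cv2.imwrite("pics/c1.png",im[:,:,::-1])
E
```

```text
top 1938 ((0.5740982294082642, -0.07201044261455536), (0.2398182600736618, 0.18963275849819183), 3.493546724319458) (245, 153, 59, 72)
[[ 0.4486342   0.01532294]
 [ 0.46018964 -0.17395742]
 [ 0.69956225 -0.15934382]
 [ 0.6880068   0.02993654]]
side 979 ((0.5715318918228149, -0.06779602915048599), (0.2369834929704666, 0.1941014677286148), 3.1782705783843994) (216, 193, 88, 43)
[[ 0.44784164  0.02253591]
 [ 0.45860314 -0.171267  ]
 [ 0.69522214 -0.15812796]
 [ 0.68446064  0.03567494]]
```

View pics/c0.png

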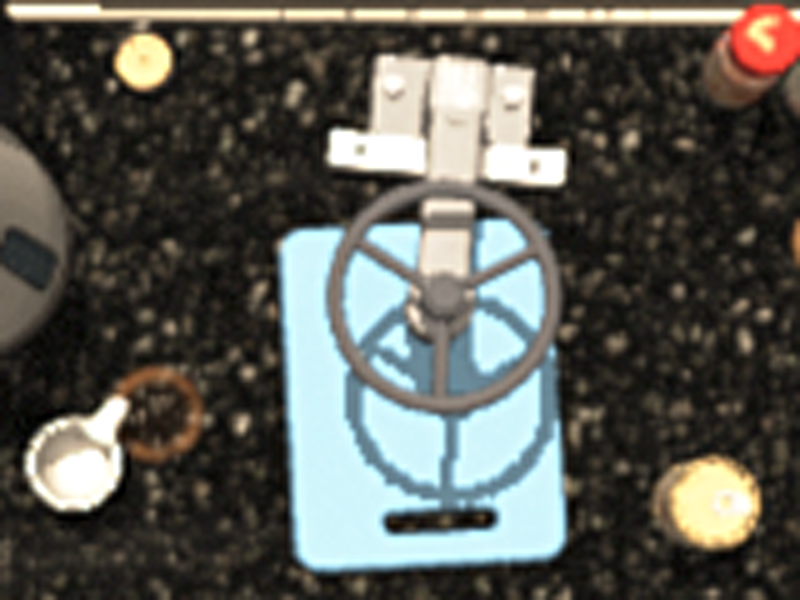

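View pics/c1.png

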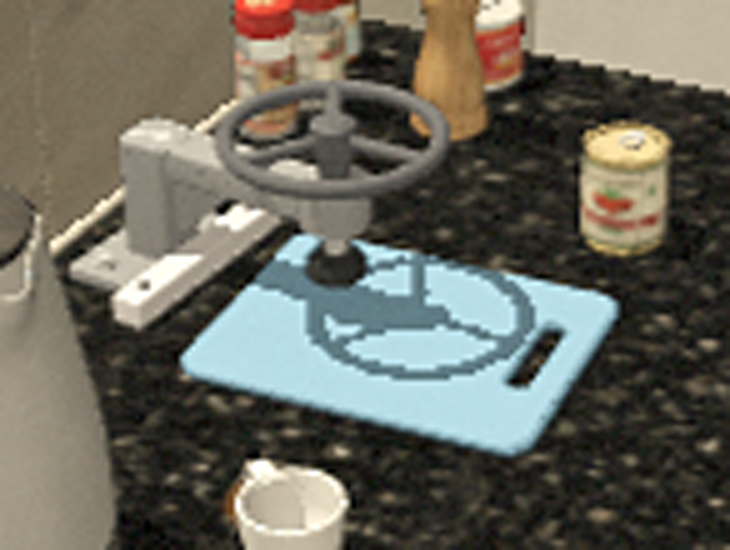

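The crops show the stop's front edge running from (327,165) to (566,187) in crop 0, about 5° clockwise of the board. The hub cap is at (443,297). The spokes point to the robot, far left and far right. In crop 1 the foot is above the board at (337,263).

Run:
```python
from h import *;import pickle
d=pickle.load(open("f0.pkl","rb"));f=d["top"]
c=lambda x,y:((x+.5)/5-.5+190,(y+.5)/5-.5+110)
# stop top face: bright mask
a=f["pixels"].astype(int);m=(a.min(2)>190).astype(np.uint8);M=np.zeros_like(m);M[133:150,253:306]=m[133:150,253:306]
ys,xs=np.nonzero(M);p=ray(f,np.c_[xs,ys],.02);r=cv2.minAreaRect(p.astype(np.float32));print("stop",len(p),r)
for s in((xs<272),(xs>289)):
    q=ray(f,np.c_[xs[s],ys[s]],.02);print(q.mean(0),q.min(0),q.max(0))
print("front line",ray(f,[c(327,165),c(566,187)],.02))
print("hub",ray(f,[c(443,297)],.146))
w=a.max(2);W=((w<125)&(w>60)&(a.max(2)-a.min(2)<25))
print("rim centre (crop L,R,T,B)",ray(f,[c(326,297),c(561,297),c(443,180),c(443,413)],.135))
print("spoke",ray(f,[c(440,400),c(362,242),c(541,248)],.132))
# board edges by lines
_,k=board(f);p=ray(f,k,.009)
R=cv2.minAreaRect(p.astype(np.float32))
def line(s,ax):
    q=p[s];v=cv2.fitLine(q.astype(np.float32),cv2.DIST_HUBER,0,.001,.001).ravel();return v, len(q)
print("near",line((p[:,0]<.464)&(p[:,1]>-.155)&(p[:,1]<0),0))
print("left",line((p[:,1]>0.005)&(p[:,0]>.475)&(p[:,0]<.66),0))
print("far",line((p[:,0]>.675)&(p[:,1]>-.14)&(p[:,1]<.01),0))
print("right",line((p[:,1]<-.15)&(p[:,0]>.475)&(p[:,0]<.6),0))
g=d["side"];cs=lambda x,y:((x+.5)/5-.5+180,(y+.5)/5-.5+145)
print("side hub top",ray(g,[cs(333,118)],.146),"foot bottom centre side px",cs(336,280))
print("near corner side", ray(g,[cs(125,322),cs(285,212)],0.0))
```

```text
stop 420 ((0.7413370013237, -0.0888490304350853), (0.045010074973106384, 0.15770073235034943), 0.15585719048976898)
[ 0.74428405 -0.03914724] [ 0.72893576 -0.06140733] [ 0.7636749  -0.00996644]
[ 0.73777332 -0.14330464] [ 0.718981   -0.16770383] [ 0.76399162 -0.1265011 ]
front line [[ 0.73023011 -0.00660424]
 [ 0.71562273 -0.17034399]]
hub [[ 0.62370383 -0.07815645]]
rim centre (crop L,R,T,B) [[ 0.62485404 -0.00631673]
 [ 0.62533008 -0.15204386]
 [ 0.69827408 -0.07888812]
 [ 0.55304246 -0.07879863]]
spoke [[ 0.56129634 -0.07713131]
 [ 0.65972371 -0.02861936]
 [ 0.65634493 -0.14008951]]
near (array([ 0.03956211, -0.9992171 ,  0.4561782 , -0.06437077], dtype=float32), 61)
left (array([0.9985921 , 0.05304534, 0.5316464 , 0.01782868], dtype=float32), 108)
far (array([ 0.03537711, -0.99937403,  0.68842375, -0.06742638], dtype=float32), 51)
right (array([ 0.9969533 ,  0.0780004 ,  0.5272781 , -0.16820042], dtype=float32), 37)
side hub top [[ 0.62600463 -0.07971519]] foot bottom centre side px (246.8, 200.6)
near corner side [[ 0.74766662 -0.01312591]
 [ 0.72525782 -0.18560284]]
```

```bash
python3 -m creep '[{"dx":0.07,"dy":0.18,"wz":-0.0095},{"dx":0.07,"dy":0.18,"wz":-0.0095},{"dx":0.07,"dy":0.18,"wz":-0.0095},{"dx":0.07,"dy":0.18,"wz":-0.0095},{"dx":0.07,"dy":0.18,"wz":-0.0095},{"dx":0.07,"dy":0.18,"wz":-0.0095},{"dx":0.07,"dy":0.18,"wz":-0.0095},{"dx":0.07,"dy":0.18,"wz":-0.0095},{"dx":0.07,"dy":0.18,"wz":-0.0095},{"dx":0.07,"dy":0.18,"wz":-0.0095},{"dx":0.07,"dy":0.18,"wz":-0.0095},{"dx":0.07,"dy":0.18,"wz":-0.0095},{"dx":0.07,"dy":0.18,"wz":-0.0095},{}]'
```

```text
schema error: expected keys dx, dy, dz, wx, wy, wz, claw
```

```bash
python3 -m creep '[{"dx":0.07,"dy":0.18,"dz":0,"wx":0,"wy":0,"wz":-0.0095,"claw":-1},{"dx":0.07,"dy":0.18,"dz":0,"wx":0,"wy":0,"wz":-0.0095,"claw":-1},{"dx":0.07,"dy":0.18,"dz":0,"wx":0,"wy":0,"wz":-0.0095,"claw":-1},{"dx":0.07,"dy":0.18,"dz":0,"wx":0,"wy":0,"wz":-0.0095,"claw":-1},{"dx":0.07,"dy":0.18,"dz":0,"wx":0,"wy":0,"wz":-0.0095,"claw":-1},{"dx":0.07,"dy":0.18,"dz":0,"wx":0,"wy":0,"wz":-0.0095,"claw":-1},{"dx":0.07,"dy":0.18,"dz":0,"wx":0,"wy":0,"wz":-0.0095,"claw":-1},{"dx":0.07,"dy":0.18,"dz":0,"wx":0,"wy":0,"wz":-0.0095,"claw":-1},{"dx":0.07,"dy":0.18,"dz":0,"wx":0,"wy":0,"wz":-0.0095,"claw":-1},{"dx":0.07,"dy":0.18,"dz":0,"wx":0,"wy":0,"wz":-0.0095,"claw":-1},{"dx":0.07,"dy":0.18,"dz":0,"wx":0,"wy":0,"wz":-0.0095,"claw":-1},{"dx":0.07,"dy":0.18,"dz":0,"wx":0,"wy":0,"wz":-0.0095,"claw":-1},{"dx":0.07,"dy":0.18,"dz":0,"wx":0,"wy":0,"wz":-0.0095,"claw":-1},{"dx":0,"dy":0,"dz":0,"wx":0,"wy":0,"wz":0,"claw":-1}]'
```

```text
time: 1.5
tool_pos: [0.4302, -0.0531, 0.2534]
tool_rot: [0.999, -0.039, 0.001, -0.001]
contact_force: [0.1, -0.1, -0.9]
finger_gap: 0.0854
gripper_force: 0.0
```

```bash
python3 -m creep '[{"dx":-0.004,"dy":0,"dz":-0.17,"wx":0,"wy":0,"wz":-0.003,"claw":-1},{"dx":0,"dy":0,"dz":-0.17,"wx":0,"wy":0,"wz":0,"claw":-1},{"dx":0,"dy":0,"dz":-0.17,"wx":0,"wy":0,"wz":0,"claw":-1},{"dx":0,"dy":0,"dz":-0.17,"wx":0,"wy":0,"wz":0,"claw":-1},{"dx":0,"dy":0,"dz":-0.16,"wx":0,"wy":0,"wz":0,"claw":-1},{"dx":0,"dy":0,"dz":-0.03,"wx":0,"wy":0,"wz":0,"claw":-1},{"dx":0,"dy":0,"dz":0,"wx":0,"wy":0,"wz":0,"claw":-1}]'
python3 - <<'E'
from bench import robot
import cv2
f=robot.grab_frame("side");im=cv2.resize(f["pixels"][160:270,210:350],None,fx=5,fy=5,interpolation=cv2.INTER_CUBIC);cv2.imwrite("pics/s1.png",im[:,:,::-1])
E
```

```text
time: 2.2
tool_pos: [0.4263, -0.0597, 0.0351]
tool_rot: [0.999, -0.048, -0.002, 0.0]
contact_force: [-0.7, 0.1, 0.8]
finger_gap: 0.0855
gripper_force: 0.0
```

View pics/s1.png

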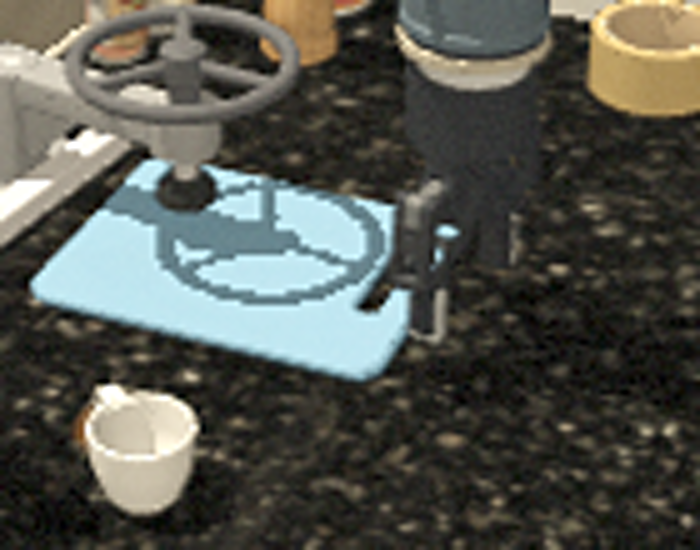

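The fingers stand open just robot-side of the board's near edge, with the tips at (430,335) and still above the worktop. I'll lower them until they touch.

```bash
python3 -m creep '[{"dx":0,"dy":0,"dz":-0.02,"wx":0,"wy":0,"wz":0,"claw":-1},{"dx":0,"dy":0,"dz":-0.02,"wx":0,"wy":0,"wz":0,"claw":-1},{"dx":0,"dy":0,"dz":-0.02,"wx":0,"wy":0,"wz":0,"claw":-1},{"dx":0,"dy":0,"dz":-0.008,"wx":0,"wy":0,"wz":0,"claw":-1},{"dx":0,"dy":0,"dz":0,"wx":0,"wy":0,"wz":0,"claw":-1}]'
```

```text
time: 2.75
tool_pos: [0.4271, -0.0595, 0.0187]
tool_rot: [0.999, -0.048, -0.0, -0.0]
contact_force: [-0.5, -0.4, -0.0]
finger_gap: 0.0854
gripper_force: 0.0
```

```bash
python3 -m creep '[{"dx":0,"dy":0,"dz":-0.008,"wx":0,"wy":0,"wz":0,"claw":-1},{"dx":0,"dy":0,"dz":-0.008,"wx":0,"wy":0,"wz":0,"claw":-1},{"dx":0,"dy":0,"dz":0,"wx":0,"wy":0,"wz":0,"claw":-1}]'
```

```text
time: 3.05
tool_pos: [0.4271, -0.0595, 0.0146]
tool_rot: [0.999, -0.048, -0.0, -0.0]
contact_force: [0.7, 0.2, 0.2]
finger_gap: 0.0852
gripper_force: 0.0
```

```bash
python3 -m creep '[{"dx":0,"dy":0,"dz":-0.008,"wx":0,"wy":0,"wz":0,"claw":-1},{"dx":0.02,"dy":-0.0018,"dz":0,"wx":0,"wy":0,"wz":0,"claw":-1},{"dx":0.02,"dy":-0.0018,"dz":0,"wx":0,"wy":0,"wz":0,"claw":-1},{"dx":0.02,"dy":-0.0018,"dz":0,"wx":0,"wy":0,"wz":0,"claw":-1},{"dx":0.02,"dy":-0.0018,"dz":0,"wx":0,"wy":0,"wz":0,"claw":-1},{"dx":0.02,"dy":-0.0018,"dz":0,"wx":0,"wy":0,"wz":0,"claw":-1},{"dx":0.02,"dy":-0.0018,"dz":0,"wx":0,"wy":0,"wz":0,"claw":-1},{"dx":0,"dy":0,"dz":0,"wx":0,"wy":0,"wz":0,"claw":-1}]'
cat > look.py <<'E'
import sys;from h import *;from bench import robot
f=robot.grab_frame("top");_,k=board(f);p=ray(f,k,.009)
v=np.array([.9961,-.0889]);n=np.array([.0889,.9961]);o=np.array([.723,-.088])
q=np.c_[(p-o)@v,(p-o)@n]
def L(s):
    v=cv2.fitLine(q[s].astype(np.float32),cv2.DIST_HUBER,0,.001,.001).ravel();return v.round(4)
m=np.median(q[:,0][np.abs(q[:,1])<.06])
near=q[:,0]<np.percentile(q[:,0],2)+.02
s=near&(abs(q[:,1])<.07);a=L(s);print("near edge s",a[2:],"yaw err deg",np.degrees(np.arctan(-a[0]/a[1])))
s=(q[:,0]>-.2)&(q[:,0]<-.05)&(q[:,1]>.06);a=L(s);print("left edge",a,"yaw err",np.degrees(np.arctan(a[1]/a[0])))
s=(q[:,0]>-.2)&(q[:,0]<-.05)&(q[:,1]<-.06);a=L(s);print("right edge",a,"yaw err",np.degrees(np.arctan(a[1]/a[0])))
s=robot.sense();print(s["time"],np.round(s["contact_force"],2),np.round(s["tool_pos"],4))
if len(sys.argv)>1:cv2.imwrite(sys.argv[1],cv2.resize(f["pixels"][110:230,190:350],None,fx=5,fy=5,interpolation=cv2.INTER_CUBIC)[:,:,::-1])
E
python3 look.py
```

```text
time: 3.85
tool_pos: [0.4583, -0.0623, 0.0128]
tool_rot: [0.999, -0.048, 0.001, -0.0]
contact_force: [-1.0, 0.0, 0.6]
finger_gap: 0.0856
gripper_force: 0.1
near edge s [-0.2439  0.0596] yaw err deg 80.235306
left edge [ 0.9957  0.0927 -0.1185  0.0915] yaw err 5.318924
right edge [ 0.9971  0.0757 -0.1328 -0.095 ] yaw err 4.3415766
3.9 [ 0.21 -0.74 -1.01] [ 0.458  -0.0623  0.0128]
```

```bash
python3 -m creep '[{"dx":0.02,"dy":-0.0018,"dz":0,"wx":0,"wy":0,"wz":0,"claw":-1},{"dx":0.02,"dy":-0.0018,"dz":0,"wx":0,"wy":0,"wz":0,"claw":-1},{"dx":0.016,"dy":-0.0014,"dz":0,"wx":0,"wy":0,"wz":0,"claw":-1},{"dx":0,"dy":0,"dz":0,"wx":0,"wy":0,"wz":0,"claw":-1}]'
python3 look.py pics/t2.png
```

```text
time: 4.3
tool_pos: [0.4711, -0.0632, 0.0127]
tool_rot: [0.999, -0.048, -0.0, -0.0]
contact_force: [-2.5, 2.2, 0.6]
finger_gap: 0.0851
gripper_force: 1.5
near edge s [-0.2298  0.0592] yaw err deg 79.36767
left edge [ 0.9957  0.0925 -0.1371  0.0863] yaw err 5.3075137
right edge [ 0.9914 -0.1305 -0.1213 -0.0923] yaw err -7.498848
4.35 [-3.32  2.    1.01] [ 0.4711 -0.0632  0.0127]
```

View pics/t2.png

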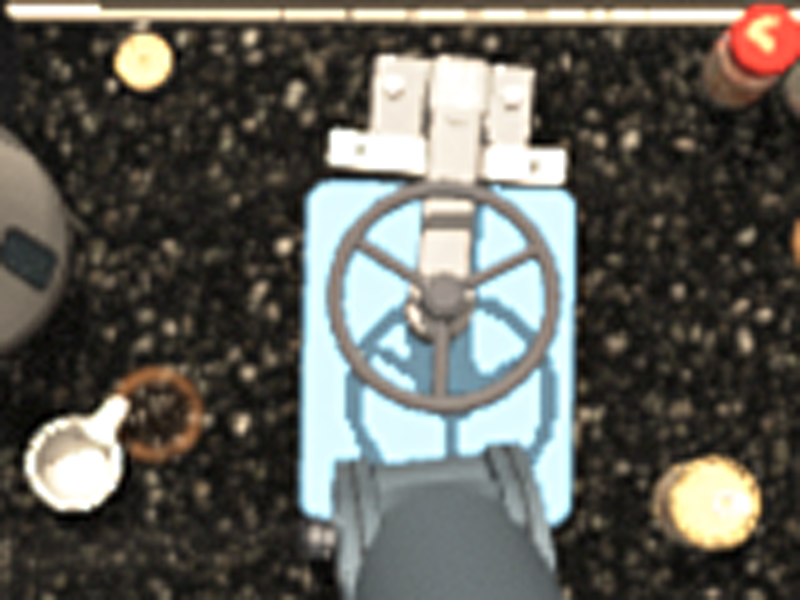

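The board's far-right corner has reached the stop at (570,188). The left side still gaps by a few mm, so the board is about 3–5° askew. The left finger is doing the pushing, so continuing will close it.

```bash
python3 -m creep '[{"dx":0.008,"dy":-0.0007,"dz":0,"wx":0,"wy":0,"wz":0,"claw":-1},{"dx":0.008,"dy":-0.0007,"dz":0,"wx":0,"wy":0,"wz":0,"claw":-1},{"dx":0,"dy":0,"dz":0,"wx":0,"wy":0,"wz":0,"claw":-1}]'
python3 look.py
python3 -m creep '[{"dx":0.008,"dy":-0.0007,"dz":0,"wx":0,"wy":0,"wz":0,"claw":-1},{"dx":0,"dy":0,"dz":0,"wx":0,"wy":0,"wz":0,"claw":-1}]'
python3 look.py
```

```text
time: 4.65
tool_pos: [0.4731, -0.0631, 0.0125]
tool_rot: [0.999, -0.047, -0.002, -0.0]
contact_force: [-8.4, 4.6, 3.5]
finger_gap: 0.0852
gripper_force: 4.1
near edge s [-0.2295  0.0596] yaw err deg 77.44944
left edge [ 0.9981  0.061  -0.1022  0.0872] yaw err 3.4973457
right edge [ 0.9953 -0.0964 -0.1499 -0.093 ] yaw err -5.53214
4.7 [-6.91  4.49  3.31] [ 0.4731 -0.0631  0.0125]
time: 4.9
tool_pos: [0.4745, -0.063, 0.0124]
tool_rot: [0.999, -0.047, -0.003, -0.0]
contact_force: [-9.9, 5.2, 4.3]
finger_gap: 0.0854
gripper_force: 4.8
near edge s [-0.2267  0.0595] yaw err deg 78.62039
left edge [ 0.9983  0.0589 -0.129   0.0854] yaw err 3.3765535
right edge [ 0.9991  0.0424 -0.1205 -0.1005] yaw err 2.4300709
4.95 [-9.14  6.53  4.25] [ 0.4745 -0.063   0.0124]
```

```bash
python3 -m creep '[{"dx":0.01,"dy":0.016,"dz":0.002,"wx":0,"wy":0,"wz":0,"claw":-1},{"dx":0.01,"dy":0.016,"dz":0.002,"wx":0,"wy":0,"wz":0,"claw":-1},{"dx":0,"dy":0,"dz":0,"wx":0,"wy":0,"wz":0,"claw":-1}]'
python3 look.py
python3 -m creep '[{"dx":0.008,"dy":0.012,"dz":0,"wx":0,"wy":0,"wz":0,"claw":-1},{"dx":0,"dy":0,"dz":0,"wx":0,"wy":0,"wz":0,"claw":-1}]'
python3 look.py pics/t3.png
```

```text
time: 5.25
tool_pos: [0.4813, -0.0557, 0.0136]
tool_rot: [0.999, -0.048, -0.001, 0.0]
contact_force: [-5.3, 0.3, -0.2]
finger_gap: 0.0852
gripper_force: 2.6
near edge s [-0.2183  0.0685] yaw err deg -84.72154
left edge [ 1.     -0.0099 -0.1184  0.087 ] yaw err -0.56720966
right edge [ 0.9851 -0.172  -0.126  -0.0903] yaw err -9.904093
5.3 [-5.39  1.21 -0.73] [ 0.4813 -0.0558  0.0136]
time: 5.5
tool_pos: [0.4813, -0.054, 0.0134]
tool_rot: [0.999, -0.049, -0.003, 0.001]
contact_force: [-10.8, -1.8, 2.4]
finger_gap: 0.0853
gripper_force: 4.9Traceback (most recent call last):
  File "look.py", line 9, in <module>
    s=near&(abs(q[:,1])<.07);a=L(s);print("near edge s",a[2:],"yaw err deg",np.degrees(np.arctan(-a[0]/a[1])))
                               ~^^^
  File "look.py", line 6, in L
    v=cv2.fitLine(q[s].astype(np.float32),cv2.DIST_HUBER,0,.001,.001).ravel();return v.round(4)
      ~~~~~~~~~~~^^^^^^^^^^^^^^^^^^^^^^^^^^^^^^^^^^^^^^^^^^^^^^^^^^^^
cv2.error: OpenCV(4.12.0) /io/opencv/modules/imgproc/src/linefit.cpp:50: error: (-215:Assertion failed) count > 0 in function 'fitLine2D_wods'
```

```bash
python3 -m creep '[{"dx":0.014,"dy":-0.0012,"dz":0,"wx":0,"wy":0,"wz":0,"claw":-1},{"dx":0,"dy":0,"dz":0,"wx":0,"wy":0,"wz":0,"claw":-1}]'
python3 -m creep '[{"dx":-0.04,"dy":0.0036,"dz":0,"wx":0,"wy":0,"wz":0,"claw":-1},{"dx":-0.08,"dy":0.007,"dz":0.05,"wx":0,"wy":0,"wz":0,"claw":1},{"dx":0,"dy":0,"dz":0.2,"wx":0,"wy":0,"wz":0,"claw":1},{"dx":0,"dy":0,"dz":0.2,"wx":0,"wy":0,"wz":0,"claw":1},{"dx":0,"dy":0,"dz":0.2,"wx":0,"wy":0,"wz":0,"claw":1},{"dx":0,"dy":0,"dz":0,"wx":0,"wy":0,"wz":0,"claw":1},{"dx":0,"dy":0,"dz":0,"wx":0,"wy":0,"wz":0,"claw":1}]'
sed -i 's/def L(s):/def L(s):\n    if s.sum()<5:return np.ones(4)/' look.py; python3 look.py pics/t3.png
```

```text
time: 5.75
tool_pos: [0.4816, -0.054, 0.0131]
tool_rot: [0.999, -0.049, -0.006, 0.001]
contact_force: [-17.6, -0.2, 10.1]
finger_gap: 0.0853
gripper_force: 9.2
time: 6.45
tool_pos: [0.4594, -0.0508, 0.178]
tool_rot: [0.999, -0.048, 0.003, -0.0]
contact_force: [0.5, 0.4, 0.0]
finger_gap: 0.0002
gripper_force: 0.0
near edge s [-0.2096  0.0494] yaw err deg 0.68758506
left edge [ 0.9999 -0.0105 -0.1251  0.0877] yaw err -0.60164374
right edge [ 0.9996 -0.029  -0.1128 -0.0978] yaw err -1.6617762
6.5 [ 0.58 -0.26 -0.25] [ 0.4584 -0.0507  0.1767]
```

View pics/t3.png

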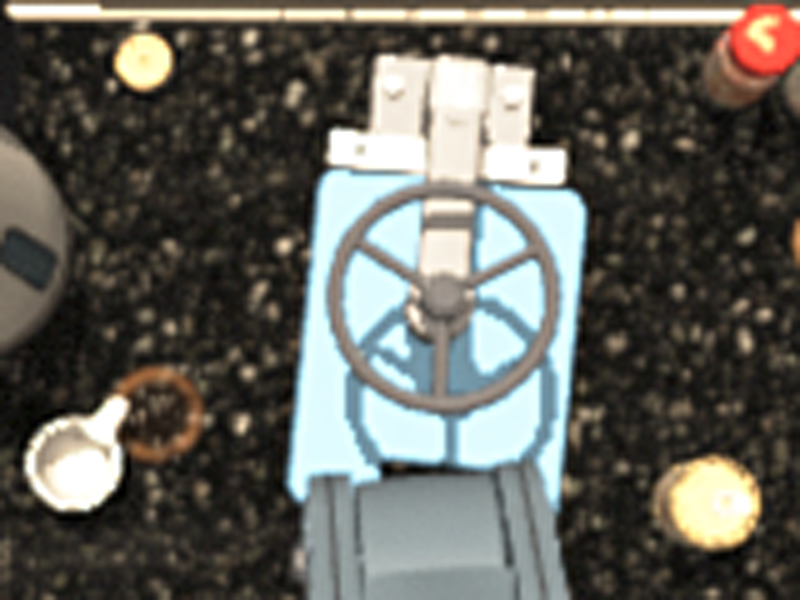

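The board's far end now lies flush along the stop from (325,172) to (580,190), and its sides are square to it. The spokes have not moved. Next I'll take the closed fingertips into the wheel's left-near gap at about 120°.

```bash
python3 -m creep '[{"dx":0,"dy":0,"dz":0.12,"wx":0,"wy":0,"wz":0,"claw":1},{"dx":0.15,"dy":0.006,"dz":0,"wx":0,"wy":0,"wz":0,"claw":1},{"dx":0.15,"dy":0.006,"dz":0,"wx":0,"wy":0,"wz":0,"claw":1},{"dx":0.15,"dy":0.006,"dz":0,"wx":0,"wy":0,"wz":0,"claw":1},{"dx":0.134,"dy":0.008,"dz":0,"wx":0,"wy":0,"wz":0,"claw":1},{"dx":0,"dy":0,"dz":0,"wx":0,"wy":0,"wz":0,"claw":1},{"dx":0,"dy":0,"dz":0,"wx":0,"wy":0,"wz":0,"claw":1}]'
python3 - <<'E'
from bench import robot
import cv2
f=robot.grab_frame("side");im=cv2.resize(f["pixels"][120:240,180:320],None,fx=5,fy=5,interpolation=cv2.INTER_CUBIC);cv2.imwrite("pics/s2.png",im[:,:,::-1])
print(robot.sense()["joints"])
E
```

```text
time: 7.2
tool_pos: [0.6034, -0.0439, 0.2039]
tool_rot: [0.999, -0.048, -0.002, -0.0]
contact_force: [-0.6, 0.0, -0.3]
finger_gap: 0.0001
gripper_force: 0.0
[ 0.07520376  0.51708936 -0.12389773  1.69218933  0.07561055  0.94015807
 -1.74379643]
```

View pics/s2.png

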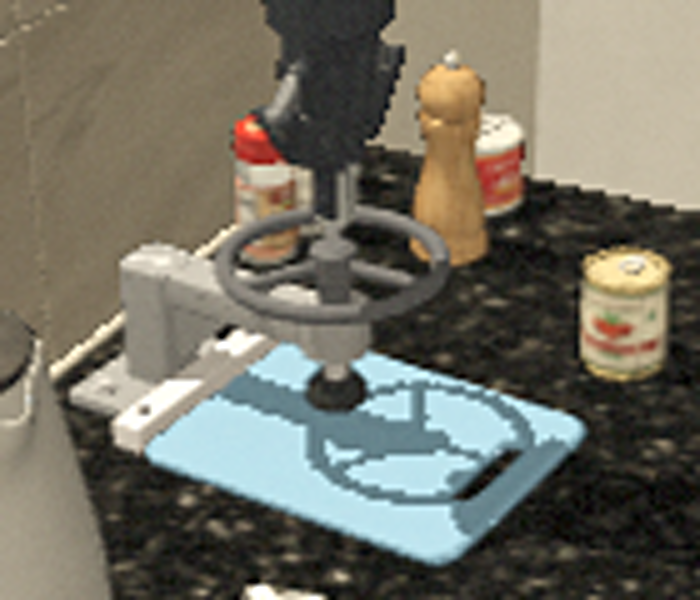

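The side view shows the board's end tight along the stop from (145,455) to (270,340). The closed fingertips are above the wheel at (337,205) and the foot hangs clear of the board at (335,390).

```bash
python3 -m creep '[{"dx":0,"dy":0,"dz":-0.1,"wx":0,"wy":0,"wz":0,"claw":1},{"dx":0.004,"dy":0,"dz":-0.1,"wx":0,"wy":0,"wz":0,"claw":1},{"dx":0,"dy":0,"dz":-0.05,"wx":0,"wy":0,"wz":0,"claw":1},{"dx":0,"dy":0,"dz":0,"wx":0,"wy":0,"wz":0,"claw":1},{"dx":0,"dy":0,"dz":0,"wx":0,"wy":0,"wz":0,"claw":1}]'
cat > tq.py <<'E'
from bench import robot;import numpy as np,sys
c=np.array([.6245,-.079]);s=robot.sense();p=np.array(s["tool_pos"]);F=np.array(s["contact_force"]);M=np.array(s["moment"]);r=p[:2]-c
t=-(r[0]*F[1]-r[1]*F[0]);a=np.arctan2(r[1],r[0])
print("t",round(s["time"],2),"ang",np.degrees(a).round(1),"r",np.hypot(*r).round(4),"z",p[2].round(4),"F",F.round(1),"Mz",M[2].round(3),"on-wheel cw torque",-round(t,3),-round(t-M[2],3))
# next command: positions on r=.04 circle ahead by k*step deg from the measured angle
if len(sys.argv)>1:
    st=float(sys.argv[1]);n=int(sys.argv[2]);a0=np.radians(float(sys.argv[3])) if len(sys.argv)>3 else a
    A=a0-np.radians(st)*np.arange(n+1);P=.04*np.c_[np.cos(A),np.sin(A)];D=np.diff(P,axis=0)/.25
    print([tuple(x) for x in D.round(3).tolist()],"end",np.degrees(A[-1]).round(1))
E
python3 tq.py 10 14
python3 - <<'E'
from h import *;import pickle
g=pickle.load(open("f0.pkl","rb"))["side"]
for z in (.009,.02,.03,.04,.05,.07):print(z,proj(g,[.6245,-.079,z]))
E
```

```text
time: 7.75
tool_pos: [0.6045, -0.0442, 0.1443]
tool_rot: [0.999, -0.048, 0.0, 0.0]
contact_force: [-0.6, -0.6, -0.1]
finger_gap: -0.0001
gripper_force: 0.0
t 7.75 ang 119.8 r 0.0401 z 0.1443 F [-0.6 -0.6 -0.1] Mz 0.004 on-wheel cw torque 0.034 0.038
[(0.025, 0.012), (0.027, 0.007), (0.028, 0.002), (0.028, -0.003), (0.027, -0.007), (0.025, -0.012), (0.023, -0.016), (0.02, -0.02), (0.016, -0.023), (0.012, -0.025), (0.007, -0.027), (0.002, -0.028), (-0.003, -0.028), (-0.007, -0.027)] end -20.2
0.009 [[247.41097054 205.92191591]]
0.02 [[247.34246479 203.04178799]]
0.03 [[247.27972653 200.40413775]]
0.04 [[247.21654509 197.74785511]]
0.05 [[247.15291575 195.07274193]]
0.07 [[247.02429419 189.66521733]]
```

```bash
python3 -m creep '[{"dx":0.025,"dy":0.012,"dz":0,"wx":0,"wy":0,"wz":0,"claw":1},{"dx":0.027,"dy":0.007,"dz":0,"wx":0,"wy":0,"wz":0,"claw":1},{"dx":0.028,"dy":0.002,"dz":0,"wx":0,"wy":0,"wz":0,"claw":1},{"dx":0.028,"dy":-0.003,"dz":0,"wx":0,"wy":0,"wz":0,"claw":1},{"dx":0.027,"dy":-0.007,"dz":0,"wx":0,"wy":0,"wz":0,"claw":1},{"dx":0.025,"dy":-0.012,"dz":0,"wx":0,"wy":0,"wz":0,"claw":1},{"dx":0,"dy":0,"dz":0,"wx":0,"wy":0,"wz":0,"claw":1},{"dx":0,"dy":0,"dz":0,"wx":0,"wy":0,"wz":0,"claw":1}]'; python3 tq.py 10 8 60
```

```text
time: 8.55
tool_pos: [0.6444, -0.0438, 0.1434]
tool_rot: [0.999, -0.048, -0.001, -0.0]
contact_force: [-3.5, 2.7, -1.3]
finger_gap: -0.0002
gripper_force: 1.7
t 8.55 ang 60.5 r 0.0404 z 0.1434 F [-3.5  2.7 -1.3] Mz -0.058 on-wheel cw torque 0.178 0.12
[(0.023, -0.016), (0.02, -0.02), (0.016, -0.023), (0.012, -0.025), (0.007, -0.027), (0.002, -0.028), (-0.002, -0.028), (-0.007, -0.027)] end -20.0
```

```bash
python3 -m creep '[{"dx":0.023,"dy":-0.016,"dz":0,"wx":0,"wy":0,"wz":0,"claw":1},{"dx":0.02,"dy":-0.02,"dz":0,"wx":0,"wy":0,"wz":0,"claw":1},{"dx":0.016,"dy":-0.023,"dz":0,"wx":0,"wy":0,"wz":0,"claw":1},{"dx":0.012,"dy":-0.025,"dz":0,"wx":0,"wy":0,"wz":0,"claw":1},{"dx":0.007,"dy":-0.027,"dz":0,"wx":0,"wy":0,"wz":0,"claw":1},{"dx":0.002,"dy":-0.028,"dz":0,"wx":0,"wy":0,"wz":0,"claw":1},{"dx":-0.002,"dy":-0.028,"dz":0,"wx":0,"wy":0,"wz":0,"claw":1},{"dx":-0.007,"dy":-0.027,"dz":0,"wx":0,"wy":0,"wz":0,"claw":1},{"dx":0,"dy":0,"dz":0,"wx":0,"wy":0,"wz":0,"claw":1},{"dx":0,"dy":0,"dz":0,"wx":0,"wy":0,"wz":0,"claw":1}]'; python3 tq.py 10 6 -20
```

```text
time: 9.55
tool_pos: [0.6633, -0.0924, 0.1441]
tool_rot: [0.999, -0.048, 0.001, -0.0]
contact_force: [1.4, 2.6, -0.3]
finger_gap: 0.0003
gripper_force: 1.6
t 9.55 ang -19.1 r 0.0411 z 0.1441 F [ 1.4  2.6 -0.3] Mz -0.014 on-wheel cw torque 0.118 0.105
[(-0.012, -0.025), (-0.016, -0.023), (-0.02, -0.02), (-0.023, -0.016), (-0.025, -0.012), (-0.027, -0.007)] end -80.0
```

```bash
python3 -m creep '[{"dx":-0.012,"dy":-0.025,"dz":0,"wx":0,"wy":0,"wz":0,"claw":1},{"dx":-0.016,"dy":-0.023,"dz":0,"wx":0,"wy":0,"wz":0,"claw":1},{"dx":-0.02,"dy":-0.02,"dz":0,"wx":0,"wy":0,"wz":0,"claw":1},{"dx":-0.023,"dy":-0.016,"dz":0,"wx":0,"wy":0,"wz":0,"claw":1},{"dx":-0.025,"dy":-0.012,"dz":0,"wx":0,"wy":0,"wz":0,"claw":1},{"dx":-0.027,"dy":-0.007,"dz":0,"wx":0,"wy":0,"wz":0,"claw":1},{"dx":0,"dy":0,"dz":0,"wx":0,"wy":0,"wz":0,"claw":1},{"dx":0,"dy":0,"dz":0,"wx":0,"wy":0,"wz":0,"claw":1}]'; python3 tq.py 10 10 -80
python3 - <<'E'
from bench import robot
import cv2
f=robot.grab_frame("side");im=cv2.resize(f["pixels"][120:240,180:320],None,fx=5,fy=5,interpolation=cv2.INTER_CUBIC);cv2.imwrite("pics/s3.png",im[:,:,::-1])
E
```

```text
time: 10.35
tool_pos: [0.6327, -0.1191, 0.1445]
tool_rot: [0.999, -0.048, 0.001, 0.0]
contact_force: [3.8, -0.3, 2.4]
finger_gap: -0.0002
gripper_force: 2.0
t 10.35 ang -78.4 r 0.0409 z 0.1445 F [ 3.8 -0.3  2.4] Mz -0.054 on-wheel cw torque 0.151 0.097
[(-0.028, -0.002), (-0.028, 0.002), (-0.027, 0.007), (-0.025, 0.012), (-0.023, 0.016), (-0.02, 0.02), (-0.016, 0.023), (-0.012, 0.025), (-0.007, 0.027), (-0.002, 0.028)] end -180.0
```

View pics/s3.png

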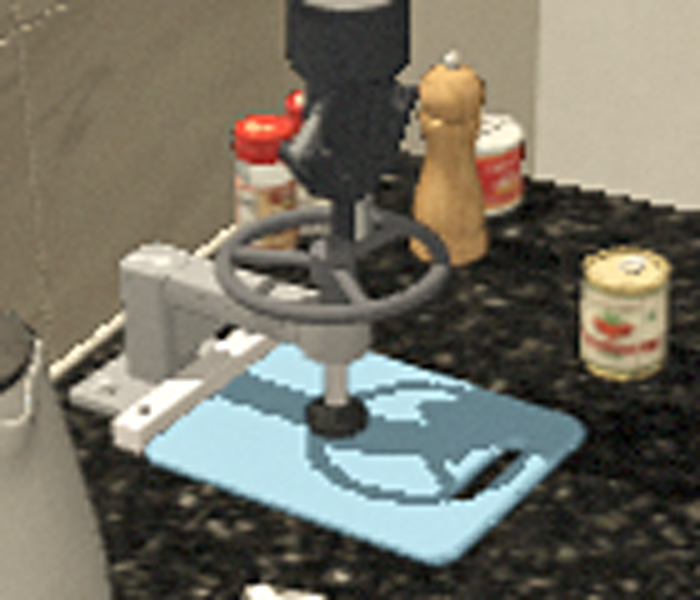

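The foot has come down about 20 mm and its bottom is at (335,437). Contact would be at about row 445, so some 6 mm (about 50°) is left. I'll use smaller steps from here.

```bash
python3 -m creep '[{"dx":-0.028,"dy":-0.002,"dz":0,"wx":0,"wy":0,"wz":0,"claw":1},{"dx":-0.028,"dy":0.002,"dz":0,"wx":0,"wy":0,"wz":0,"claw":1},{"dx":-0.027,"dy":0.007,"dz":0,"wx":0,"wy":0,"wz":0,"claw":1},{"dx":0,"dy":0,"dz":0,"wx":0,"wy":0,"wz":0,"claw":1},{"dx":0,"dy":0,"dz":0,"wx":0,"wy":0,"wz":0,"claw":1}]'; python3 tq.py 10 2 -110
python3 -m creep '[{"dx":-0.025,"dy":0.012,"dz":0,"wx":0,"wy":0,"wz":0,"claw":1},{"dx":0,"dy":0,"dz":0,"wx":0,"wy":0,"wz":0,"claw":1},{"dx":0,"dy":0,"dz":0,"wx":0,"wy":0,"wz":0,"claw":1}]'; python3 tq.py 5 12 -120
```

```text
time: 10.9
tool_pos: [0.6114, -0.1177, 0.1443]
tool_rot: [0.999, -0.048, 0.001, 0.0]
contact_force: [3.3, -1.6, 5.6]
finger_gap: -0.0003
gripper_force: 2.6
t 10.9 ang -108.7 r 0.0408 z 0.1443 F [ 3.3 -1.6  5.6] Mz -0.066 on-wheel cw torque 0.147 0.082
[(-0.025, 0.012), (-0.023, 0.016)] end -130.0
time: 11.2
tool_pos: [0.6049, -0.1147, 0.1439]
tool_rot: [0.999, -0.048, 0.0, 0.0]
contact_force: [4.1, -2.6, 3.1]
finger_gap: -0.0003
gripper_force: 2.6
t 11.2 ang -118.8 r 0.0408 z 0.1439 F [ 4.1 -2.6  3.1] Mz -0.036 on-wheel cw torque 0.197 0.161
[(-0.012, 0.007), (-0.011, 0.008), (-0.01, 0.009), (-0.009, 0.01), (-0.008, 0.011), (-0.007, 0.012), (-0.006, 0.012), (-0.005, 0.013), (-0.004, 0.013), (-0.003, 0.014), (-0.002, 0.014), (-0.001, 0.014)] end -180.0
```

```bash
python3 -m creep '[{"dx":-0.012,"dy":0.007,"dz":0,"wx":0,"wy":0,"wz":0,"claw":1},{"dx":0,"dy":0,"dz":0,"wx":0,"wy":0,"wz":0,"claw":1},{"dx":0,"dy":0,"dz":0,"wx":0,"wy":0,"wz":0,"claw":1}]' >/dev/null; python3 tq.py
python3 -m creep '[{"dx":-0.011,"dy":0.008,"dz":0,"wx":0,"wy":0,"wz":0,"claw":1},{"dx":0,"dy":0,"dz":0,"wx":0,"wy":0,"wz":0,"claw":1},{"dx":0,"dy":0,"dz":0,"wx":0,"wy":0,"wz":0,"claw":1}]' >/dev/null; python3 tq.py
python3 -m creep '[{"dx":-0.01,"dy":0.009,"dz":0,"wx":0,"wy":0,"wz":0,"claw":1},{"dx":0,"dy":0,"dz":0,"wx":0,"wy":0,"wz":0,"claw":1},{"dx":0,"dy":0,"dz":0,"wx":0,"wy":0,"wz":0,"claw":1}]' >/dev/null; python3 tq.py
python3 -m creep '[{"dx":-0.009,"dy":0.01,"dz":0,"wx":0,"wy":0,"wz":0,"claw":1},{"dx":0,"dy":0,"dz":0,"wx":0,"wy":0,"wz":0,"claw":1},{"dx":0,"dy":0,"dz":0,"wx":0,"wy":0,"wz":0,"claw":1}]' >/dev/null; python3 tq.py
```

```text
t 11.5 ang -122.7 r 0.0406 z 0.144 F [ 6.1 -3.8  1.8] Mz -0.059 on-wheel cw torque 0.292 0.234
t 11.8 ang -127.3 r 0.0408 z 0.1441 F [ 5.7 -4.7  2.9] Mz -0.08 on-wheel cw torque 0.299 0.219
t 12.1 ang -131.7 r 0.0409 z 0.1441 F [ 5.3 -6.2  3.8] Mz -0.116 on-wheel cw torque 0.331 0.215
t 12.4 ang -135.9 r 0.0405 z 0.1443 F [ 6.8 -5.8  3.1] Mz -0.041 on-wheel cw torque 0.359 0.318
```

```bash
python3 -m creep '[{"dx":-0.008,"dy":0.011,"dz":0,"wx":0,"wy":0,"wz":0,"claw":1},{"dx":0,"dy":0,"dz":0,"wx":0,"wy":0,"wz":0,"claw":1},{"dx":0,"dy":0,"dz":0,"wx":0,"wy":0,"wz":0,"claw":1}]' >/dev/null; python3 tq.py
for i in 1 2 3 ; do python3 -m creep '[{"dx":0,"dy":0,"dz":0,"wx":0,"wy":0,"wz":0,"claw":1}]' >/dev/null; python3 tq.py;done
python3 - <<'E'
from bench import robot
import cv2
f=robot.grab_frame("side");im=cv2.resize(f["pixels"][120:240,180:320],None,fx=5,fy=5,interpolation=cv2.INTER_CUBIC);cv2.imwrite("pics/s4.png",im[:,:,::-1])
E
```

```text
t 12.7 ang -140.5 r 0.0406 z 0.1442 F [ 5.5 -7.2  3.5] Mz -0.036 on-wheel cw torque 0.369 0.333
t 12.8 ang -140.5 r 0.0406 z 0.1443 F [ 6.3 -6.9  4.2] Mz -0.003 on-wheel cw torque 0.378 0.375
t 12.9 ang -140.5 r 0.0406 z 0.1443 F [ 5.4 -7.1  4.8] Mz -0.043 on-wheel cw torque 0.36 0.317
t 13.0 ang -140.4 r 0.0406 z 0.1443 F [ 6.2 -6.5  4.6] Mz -0.031 on-wheel cw torque 0.362 0.331
```

View pics/s4.png

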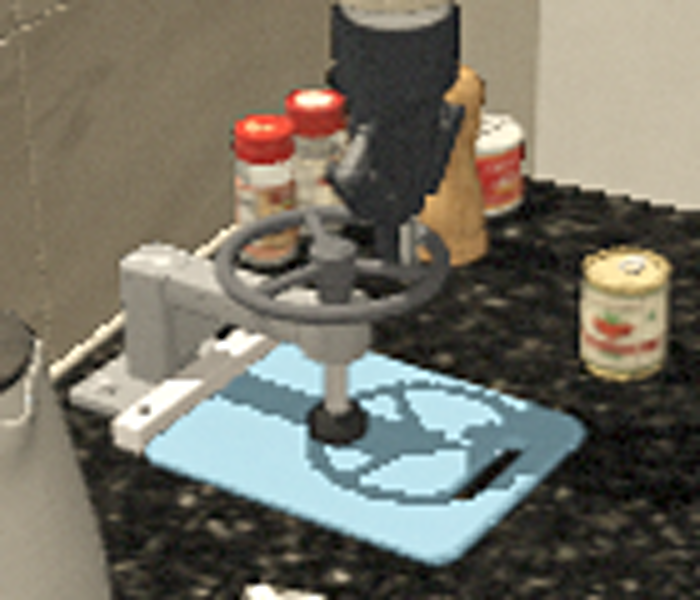

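The foot now sits on the board with its bottom at (337,445), and the board is still flush. Torque is about 0.37 N m against 0.16–0.19 free running, which puts roughly 25 N at the foot. That is snug, so I'll back off the spoke and lift out.

```bash
python3 -m creep '[{"dx":0.01,"dy":-0.012,"dz":0,"wx":0,"wy":0,"wz":0,"claw":1},{"dx":0.014,"dy":-0.016,"dz":0,"wx":0,"wy":0,"wz":0,"claw":1},{"dx":0,"dy":0,"dz":0,"wx":0,"wy":0,"wz":0,"claw":1},{"dx":0,"dy":0,"dz":0.08,"wx":0,"wy":0,"wz":0,"claw":1},{"dx":0,"dy":0,"dz":0.16,"wx":0,"wy":0,"wz":0,"claw":1},{"dx":0,"dy":0,"dz":0.16,"wx":0,"wy":0,"wz":0,"claw":1},{"dx":-0.1,"dy":-0.15,"dz":0,"wx":0,"wy":0,"wz":0,"claw":1},{"dx":-0.1,"dy":-0.15,"dz":0,"wx":0,"wy":0,"wz":0,"claw":1},{"dx":-0.1,"dy":-0.15,"dz":0,"wx":0,"wy":0,"wz":0,"claw":1},{"dx":-0.1,"dy":-0.15,"dz":0,"wx":0,"wy":0,"wz":0,"claw":1},{"dx":-0.1,"dy":-0.15,"dz":0,"wx":0,"wy":0,"wz":0,"claw":1},{"dx":0,"dy":0,"dz":0,"wx":0,"wy":0,"wz":0,"claw":1},{"dx":0,"dy":0,"dz":0,"wx":0,"wy":0,"wz":0,"claw":1}]'
python3 look.py pics/t5.png
```

```text
time: 14.35
tool_pos: [0.472, -0.2977, 0.2434]
tool_rot: [0.999, -0.049, -0.001, -0.0]
contact_force: [1.5, 0.3, 0.4]
finger_gap: 0.0003
gripper_force: 0.0
near edge s [-2.343e-01  1.000e-04] yaw err deg -0.69331443
left edge [ 1.     -0.0074 -0.1428  0.0879] yaw err -0.423981
right edge [ 0.9998 -0.0202 -0.1253 -0.0979] yaw err -1.1574486
14.4 [ 0.42 -0.67 -0.59] [ 0.4731 -0.2964  0.2435]
```

View pics/t5.png

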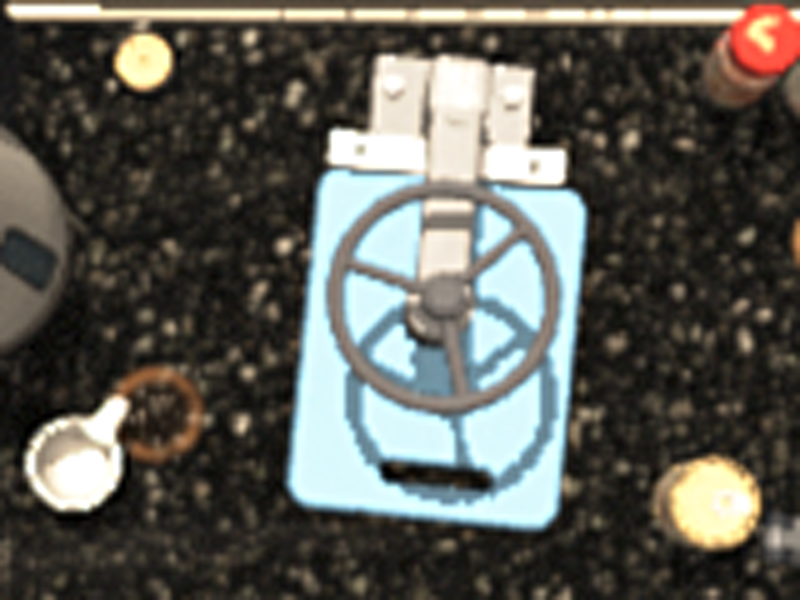

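The board's near edge is 234 mm in front of the stop face (home is 235 mm) and square within measurement error. The mug at (75,463) and the tin at (712,502) have not moved, and the gripper is clear of everything.

```bash
python3 -c "
from bench import robot
print(robot.job_done())"
```

```text
the job is handed in; nothing more can be done
None
```

The board is flush and square (within about 1°) against the stop, clamped at an estimated 25 N; the gripper is clear, the mug and tin are unmoved, the glass was never approached (not re-imaged), and the job was handed in at about 14 s.

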